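Move a divider between stock bins

ROBOT

A 6-joint arm with a two-finger parallel gripper is mounted at the origin on the work surface. World frame = base frame: x ahead of the robot, y to its left, z up, the work surface at z = 0. Lengths are in m, angles in rad, forces in N, time in s.
With the tool pointing down it reaches from about 0.35 to 0.775 m from the base axis. Payload 5.5 kg.
Tool frame: the origin (TCP) lies at the very end of the fingers, on their centre line; the grasp point (between the pads) lies 19 mm behind it; z points along the fingers, y is the line along which they close (so a half turn about z gives the same grasp; the last joint's range is limited). The gripper opens to 85 mm and grips with 20 to 120 N. Pads are 22 mm wide; open, the fingers measure 114 mm over their backs; the gripper's body (76 mm by 85 mm) begins 54 mm behind the grasp point. The pads swing forward as they close: fully open they stand 13 mm farther back than shut.
Start: joints at [-1.474, 0.313, 0.046, 1.304, 0, 1.431], TCP at [0.135, -0.559, 0.231] pointing down, gripper open.
Joint ranges: [-2.76, 2.76], [-0.86, 1.69], [-1.03, 1.26], [-2.2, 2.34], [-1.47, 1.5], [-3.14, 3.14]. Speed limits (rad/s): [2.57, 2.57, 3.14, 3.14, 3.14, 3.14].

INTERFACE

Orientations are given as a unit quaternion [w, x, y, z].
In Python, from workcell import get_state, read_camera, calibration, hand_in gives the robot as it stands.
- The arm moves only by the tool drive_tool, never from a script. Its argument "deltas" is a list that holds one entry, the list of rows, each a list of 7 numbers: the closure in counts, from 0 (fully open) to 255 (shut), then the shift along the tool's x, y, z in m, then the turn, a rotation vector about the tool's x, y, z in degrees. A call has 1 to 12 rows; each row is the pose to reach, as a shift and turn from the pose commanded when the call began, along the tool's axes at that moment; what a row does not reach only later rows make up. A row lasts 1/8 s, in which the tool goes at most 62.5 mm and 10.7 degrees, less where a joint would pass 70% of its speed; a pose out of reach is approached as far as the arm can. A call with a gripper value outside its range is refused whole. The fingers move at their own pace and stop on an object; "newtons" is the grip in N (left out, the last holds). Time passes only in rows, so rows that repeat a pose let the fingers close. It gives the time, the measured TCP pose, the force, the opening and the grip force at its end, in the units of the state.
- get_state(): the state, without advancing time (a new reading comes with each control period).
- read_camera(name): name is "scene" or "top"; returns (picture, depth): 400x640x3 uint8, red, green, blue; 400x640 float32, m along the optical axis (not along the pixel's ray), 0 where there is no reading.
- calibration(name): a dict with "mtx" (3x3 intrinsics, pixels), "world_from_camera" (4x4, takes a point from camera to world coordinates). Camera axes: x right, y up, looking along -z (the intrinsics and any distortion apply to the point x, -y, -z); pixel columns grow to the right and rows downward; lengths in m; the calibration is good to about 2 mm. A picture is of the moment at which its call begins. calibration takes no time and is no camera call.
- hand_in(): hands the job in; it is judged then, once.
The state is a dict: "clock": time; "joint_pos": joint angles; "qvel": joint speeds; "tau": joint torques, N m; "tcp_pos": TCP position; "orientation": TCP orientation; "wrist_force": force on the tool from outside, world axes, zero at the start; "ft_torque": the same for the moment, N m; "finger_gap": finger opening in m; "grip_force": force on a finger pad.
Only numpy, scipy, OpenCV 4.12 (cv2) and the standard library are available. Lean on these libraries where they do the work, as an engineer would, in place of code of your own. Each camera call takes 0.05 s, during which the arm holds its last target. There are 200 camera calls.

TASK

Brass couplings and black plugs are mixed together in the blue stock bin. Take the cream divider by its top edge, draw it straight up out of its slot in the grey bin, and slide it down into the slot of the blue bin that parts the brass from the black, fully home on the bin floor. Do not drag or tip the bins, do not knock over the fittings, and leave the other things on the bench alone.

Things in the scene. Friction and masses are not known exactly. Their poses are not given: they have to be found in the camera images.
- divider_mid (a point): centre of the cream plastic divider, a loose plate 148 mm wide (y), 90 high (z), 4 thick (x), 0.11 kg, lower corners rounded, both faces alike. A bead 10 mm thick, 120 long and 14 high runs along its top edge, to take it by. The point is 45 mm above the lower edge, 38 mm below the bead's middle. It starts on the grey bin's floor, in the rear slot, square to the bin
- grey_bin: the grey stock bin, loose, 0.75 kg, 300 mm long (x), 164 wide (y), 100 high, walls 5 mm, floor 4 mm. Origin under the centre of its floor, on the bench; +x points to the full-height back wall; the front (-x) is low (48 mm) with a blank white card, the sides slope down to it over 60 mm. Divider slots cross it at x = -45 mm (front slot) and +45 mm (rear slot). It holds the divider and one fitting
- blue_bin: the blue stock bin, of the same make and sizes as the grey one. At the start it holds three fittings in a row along its length, one before the front slot, one between the two slots and one behind the rear slot; two are of one sort and one of the other, the odd one at an end
- grey_rear_slot (a point): point on the grey bin's inner floor (4 mm above the bench) in the middle of its rear slot; axes as the bin's. The slot is a pair of upright ribs on each side wall, 10 mm proud, with a 7.5 mm gap that flares to 18.5 mm over the top 20 mm; 154 mm between the walls, 134 mm between facing ribs
- blue_front_slot (a point): point on the blue bin's inner floor (4 mm above the bench) in the middle of its front slot; axes as the bin's. The slot is a pair of upright ribs on each side wall, 10 mm proud, with a 7.5 mm gap that flares to 18.5 mm over the top 20 mm; 154 mm between the walls, 134 mm between facing ribs
- blue_rear_slot (a point): point on the blue bin's inner floor (4 mm above the bench) in the middle of its rear slot; axes as the bin's. The slot is a pair of upright ribs on each side wall, 10 mm proud, with a 7.5 mm gap that flares to 18.5 mm over the top 20 mm; 154 mm between the walls, 134 mm between facing ribs
- brass_a_mid (a point): brass hose coupling, 58 mm diameter foot, 52 mm high, 0.3 kg, standing loose in a bin on its foot; point at its centre, half-way up (26 mm). This one is at an end of the blue bin
- brass_b_mid (a point): brass hose coupling, 58 mm diameter foot, 52 mm high, 0.3 kg, standing loose in a bin on its foot; point at its centre, half-way up (26 mm). This one is in the middle of the blue bin or in the grey bin
- black_a_mid (a point): black plastic pipe plug, 58 mm diameter, 52 mm high with a square head, 0.1 kg, standing loose in a bin; point at its centre, half-way up (26 mm). This one is at an end of the blue bin
- black_b_mid (a point): black plastic pipe plug, 58 mm diameter, 52 mm high with a square head, 0.1 kg, standing loose in a bin; point at its centre, half-way up (26 mm). This one is in the middle of the blue bin or in the grey bin
- tin_mid (a point): green-labelled tin, 66 mm diameter, 100 mm high, standing on the bench beside the bins; point half-way up
- brush_mid (a point): flat brush, light wooden handle, grey head, lying on the bench beside the bins; point near its middle
- carton: closed cardboard carton 200 x 150 x 110 mm, fixed to the bench beside the bins; origin under its centre
There are look-alikes about, which are no part of the job. There is more than one size of the part that bears divider_mid; the job needs the smallest.

How it is judged:
By the outcome, as a careful person would: the job done as asked, in the order asked, and still so for the second after the job is handed in, with the robot touching nothing.
It also fails if it takes over 51 s, if anything falls off the work surface, if the arm or the gripper's body presses on something with over 40 N, if the wrist force passes 120 N, or if a joint passes its speed limit or range.

## Working session

There is one attempt and no reset: what is moved stays moved. The work goes in short steps, Python scripts to look and compute and a tool call to move; the robot and the scene stay as the last step left them, time stands still between calls to the robot, and variables do not carry over. Pictures are saved under pics/ and viewed, at most 10 in all, crops included, and the job is handed in when it is done.

Besides the shell and the picture viewer there is one more tool, called after "Call:" in YAML: its name, and indented under it one key for each argument. drive_tool: Moves the arm, as the interface text tells. Its arguments: {"type":"object","properties":{"deltas":{"type":"array","items":{"type":"array","items":{"type":"array","items":{"type":"number"}}}},"newtons":{"type":"number"}},"required":["deltas"]}

```bash
mkdir -p pics; ls; cat > h.py <<'E'
import numpy as np, cv2
from workcell import *
def cam(n):
    p,d=read_camera(n); c=calibration(n); np.savez(f'/tmp/{n}.npz',p=p,d=d,K=c['mtx'],T=c['world_from_camera']); return p,d,c
def load(n):
    z=np.load(f'/tmp/{n}.npz'); return z['p'],z['d'],z['K'],z['T']
def world(n):
    p,d,K,T=load(n); v,u=np.mgrid[:400,:640]
    x=(u-K[0,2])/K[0,0]*d; y=(v-K[1,2])/K[1,1]*d
    P=np.stack([x,-y,-d,np.ones_like(d)],-1)@T.T
    return p,d,P[...,:3]
def ray(n,u,v,z):
    p,d,K,T=load(n); r=T[:3,:3]@[(u-K[0,2])/K[0,0],-(v-K[1,2])/K[1,1],-1]; o=T[:3,3]
    return o+r*(z-o[2])/r[2]
E
python3 - <<'E'
from h import *
for n in('scene','top'):
    p,d,c=cam(n); cv2.imwrite(f'pics/{n}0.png',p[...,::-1]); print(n,c['mtx'].round(1).tolist(),c['world_from_camera'].round(3).tolist(),{k:v for k,v in c.items() if k not in('mtx','world_from_camera')})
print(get_state())
E
```

```text
pics
scene [[424.1, 0.0, 319.4], [0.0, 424.1, 204.3], [0.0, 0.0, 1.0]] [[0.43, -0.77, 0.47, 1.174], [0.903, 0.362, -0.233, -0.364], [0.009, 0.525, 0.851, 1.273], [0.0, 0.0, 0.0, 1.0]] {}
top [[450.0, 0.0, 325.2], [0.0, 450.0, 194.9], [0.0, 0.0, 1.0]] [[0.008, 0.993, -0.115, 0.376], [-1.0, 0.008, 0.002, -0.026], [0.003, 0.115, 0.993, 1.303], [0.0, 0.0, 0.0, 1.0]] {}
{'clock': 0.1, 'joint_pos': array([-1.47361740e+00,  3.13933310e-01,  4.51214654e-02,  1.30359028e+00,
        1.16401000e-05,  1.43117576e+00]), 'qvel': array([ 2.95412899e-05, -8.58302822e-04,  2.09796844e-03, -1.31952926e-03,
       -6.83597842e-04, -1.67469978e-03]), 'tau': array([ 1.54745245e-03, -4.81726348e+01,  2.99244529e+01,  1.27762451e-02,
       -2.45660649e-04, -1.04768128e-05]), 'tcp_pos': array([ 0.13483061, -0.55851974,  0.23050528]), 'orientation': array([-8.02596761e-04,  9.92998615e-01,  1.18123266e-01,  2.28556757e-05]), 'wrist_force': array([ 0.61558131, -0.22208683,  0.25455048]), 'ft_torque': array([ 0.04975974,  0.04282866, -0.03257825]), 'grip_force': 0.0, 'finger_gap': 0.08557441628670001}
```

View pics/top0.png

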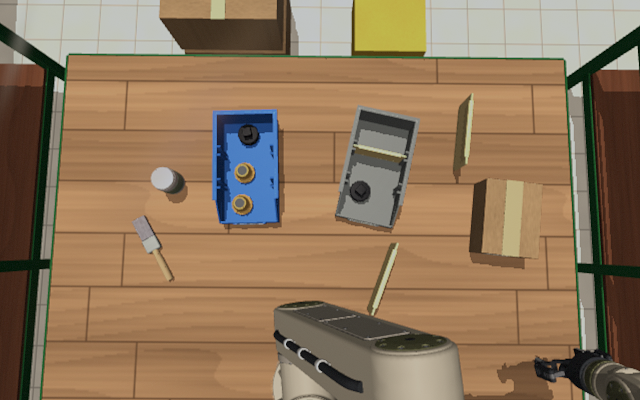

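View pics/scene0.png

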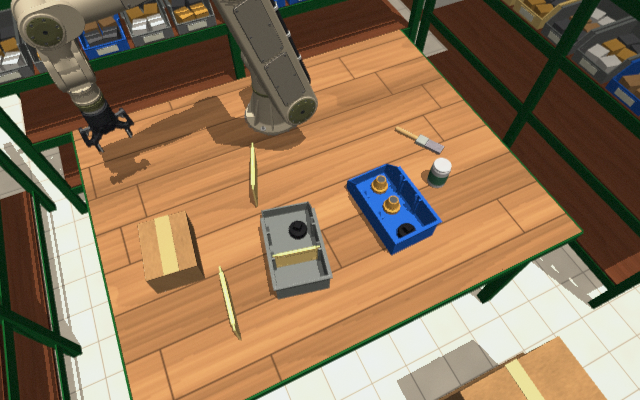

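The top view shows the blue bin at about (247,167), with black at (248,134) and brass at (244,172) and (241,204). The grey bin is at (378,168), with a divider in it at (381,153). There are three cream plates: one in the grey bin (381,153), one at (466,130) and one at (384,278). The last two stand on the bare bench. The one in the grey bin fits the description, because it sits in a slot. I'll measure it and confirm in a crop.

```bash
python3 - <<'E'
from h import *
p,d,P=world('top')
hsv=cv2.cvtColor(p,cv2.COLOR_RGB2HSV)
# cream
m=((hsv[...,0]>18)&(hsv[...,0]<38)&(hsv[...,1]>35)&(hsv[...,1]<150)&(hsv[...,2]>150)).astype(np.uint8)
n,l,s,c=cv2.connectedComponentsWithStats(m)
for i in range(1,n):
    if s[i,4]>60 and s[i,1]<330:
        q=l==i; Z=P[...,2][q]; print('cream',c[i].round(),s[i,4],'z',np.percentile(Z,[5,50,95]).round(3))
        t=q&(P[...,2]>Z.max()-.015); r=cv2.minAreaRect(P[t][:,:2].astype(np.float32)*1000); print('  rect',np.round(r[0]),np.round(r[1]),round(r[2],1))
def top(m,name):
    n,l,s,c=cv2.connectedComponentsWithStats(m.astype(np.uint8)); i=1+np.argmax(s[1:,4]); 
    q=l==i; t=q&(P[...,2]>.088)&(P[...,2]<.11); print(name,c[i].round(),s[i,4],'rim rect',cv2.minAreaRect(P[t][:,:2].astype(np.float32)*1000), cv2.minAreaRect(P[q][:,:2].astype(np.float32)*1000))
top((hsv[...,0]>100)&(hsv[...,0]<125)&(hsv[...,1]>130),'blue')
reg=np.zeros(hsv.shape[:2],bool); reg[95:240,325:430]=1
top((hsv[...,1]<40)&(hsv[...,2]>60)&(hsv[...,2]<200)&reg,'grey')
for nme,uv in dict(blk=(248,134),br1=(244,172),br2=(241,204),gblk=(361,191),tin=(166,178),dtop=(381,153)).items():
    print(nme,P[uv[1],uv[0]].round(3))
# scene bins crop
a=p[95:240,195:435,::-1]; b=cv2.resize(a,None,fx=3.3,fy=3.3,interpolation=cv2.INTER_CUBIC)
cv2.imwrite('pics/topc.png',b)
s=load('scene')[0][155:305,245:450,::-1]; cv2.imwrite('pics/scc.png',cv2.resize(s,None,fx=3.8,fy=3.8,interpolation=cv2.INTER_CUBIC))
E
```

```text
cream [217.   9.] 281 z [-0.229 -0.223 -0.218]
  rect [376. -26.] [0. 0.] 0.0
cream [425.  28.] 66 z [-0.751 -0.5   -0.493]
  rect [1312. -446.] [219.   6.] 0.0
cream [469. 129.] 267 z [0.115 0.119 0.123]
  rect [ 699. -415.] [ 14. 196.] 83.3
cream [379. 150.] 144 z [0.087 0.093 0.098]
  rect [ 640. -176.] [143.  11.] 77.4
cream [241. 169.] 68 z [0.023 0.055 0.06 ]
  rect [376. -26.] [0. 0.] 0.0
cream [512. 218.] 1328 z [0.107 0.111 0.115]
  rect [376. -26.] [0. 0.] 0.0
cream [384. 279.] 269 z [0.116 0.12  0.123]
  rect [376. -26.] [0. 0.] 0.0
blue [247. 167.] 5943 rim rect ((618.0870361328125, 189.73519897460938), (261.2706298828125, 176.2928009033203), 1.9782750606536865) ((560.73583984375, 128.2753143310547), (380.1591491699219, 295.2111511230469), 1.9959195852279663)
grey [375. 170.] 5554 rim rect ((618.8580932617188, -173.12808227539062), (175.468505859375, 262.7508239746094), 77.6789779663086) ((550.1737060546875, -163.590087890625), (190.08920288085938, 401.5114440917969), 77.01302337646484)
blk [0.691 0.191 0.058]
br1 [0.583 0.199 0.056]
br2 [0.493 0.206 0.054]
gblk [ 0.531 -0.128  0.06 ]
tin [0.557 0.4   0.105]
dtop [ 0.635 -0.182  0.081]
```

View pics/topc.png

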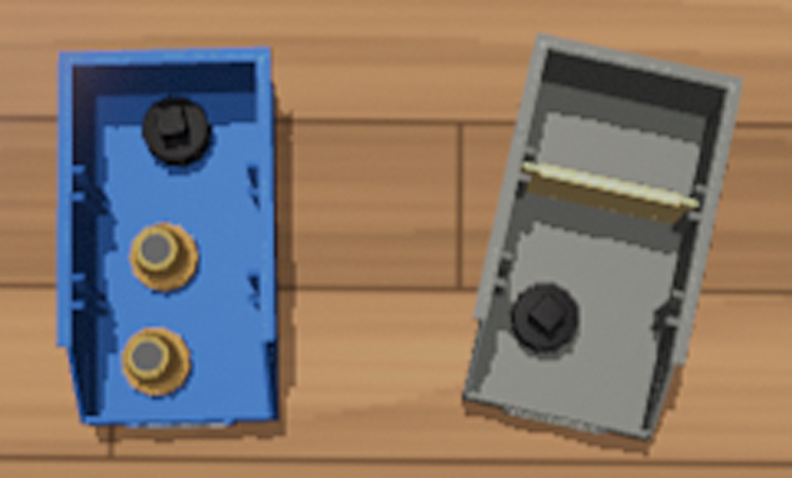

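View pics/scc.png

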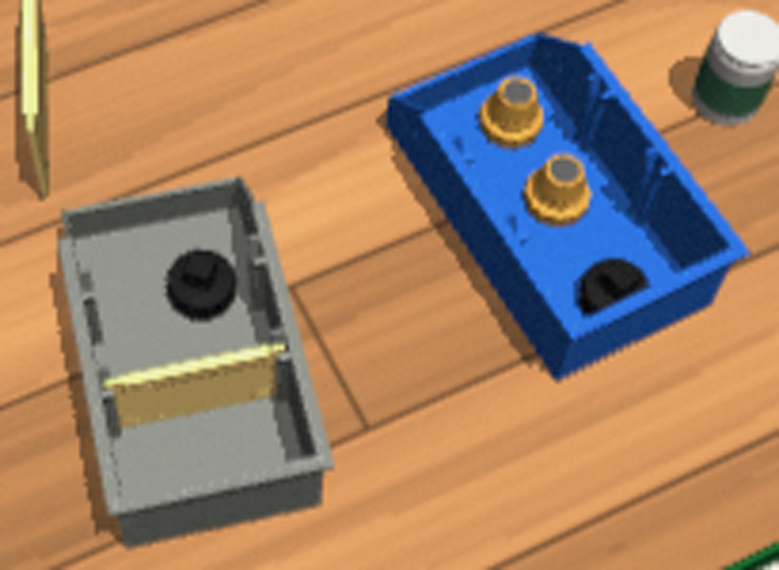

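The crops confirm it. The plate at (381,153) stands in the grey bin's rear slot, with its top at about 0.093 m and 148 mm wide. The loose plates are 0.12 m high and about 195 mm long, so they're the larger look-alikes. Both bins have their back walls on the far side. The odd fitting (black) is behind the blue rear slot, so the target is blue_rear_slot. Next I'll measure the bin frames.

```bash
cat >> h.py <<'E'
def binpose(box,yaw0):
    """rim-based pose: returns origin xy, yaw(deg), rim spacing"""
    p,d,P=world('top'); u0,u1,v0,v1=box
    Q=P[v0:v1,u0:u1].reshape(-1,3); Q=Q[(Q[:,2]>.094)&(Q[:,2]<.108)]
    yaw=np.radians(yaw0); c=np.median(Q[:,:2],0)
    for _ in range(6):
        R=np.array([[np.cos(yaw),-np.sin(yaw)],[np.sin(yaw),np.cos(yaw)]])
        L=(Q[:,:2]-c)@R; cx=np.percentile(L[:,0],98)
        s=[L[(L[:,0]<cx-20e-3)&(L[:,1]*k>.06)&(L[:,1]*k<.1)] for k in(1,-1)]
        f=[np.polyfit(a[:,0],a[:,1],1) for a in s]
        yaw+=np.arctan((f[0][0]+f[1][0])/2)
        c=c+R@[0,(np.median(s[0][:,1])+np.median(s[1][:,1]))/2]
    b=L[(abs(L[:,1])<.06)&(L[:,0]>cx-.02)]
    bx=np.median(b[:,0]); o=c+R@[bx-.1475,0]
    return o,np.degrees(yaw),np.median(s[0][:,1])-np.median(s[1][:,1]),len(b),R
E
python3 - <<'E'
from h import *
for n,box,y in(('blue',(205,290,100,235),2),('grey',(328,425,98,238),-12.5)):
    o,yaw,w,k,R=binpose(box,y); print(n,o.round(4),round(yaw,2),'rim spacing',round(w,4),k,'rear slot',(o+R@[.045,0]).round(4))
p,d,P=world('top'); hsv=cv2.cvtColor(p,cv2.COLOR_RGB2HSV)
m=((hsv[...,0]>18)&(hsv[...,0]<38)&(hsv[...,1]>35)&(hsv[...,1]<150)&(hsv[...,2]>185)); m[:140]=0;m[165:]=0;m[:,:350]=0;m[:,412:]=0
vs,us=np.nonzero(m); Q=np.array([ray('top',u,v,.094) for u,v in zip(us,vs)])[:,:2]
print('bead ray', cv2.minAreaRect((Q*1000).astype(np.float32)), len(us), P[m][:,:3].mean(0))
E
```

```text
blue [0.5968 0.1889] 1.83 rim spacing 0.1629 202 rear slot [0.6418 0.1903]
grey [ 0.5988 -0.1689] -12.28 rim spacing 0.1634 203 rear slot [ 0.6428 -0.1784]
bead ray ((638.4934692382812, -180.2739715576172), (129.14385986328125, 6.064601898193359), 77.70551300048828) 58 [ 0.63960972 -0.17436414  0.09437811]
```

Call:
drive_tool:
  deltas:
    - [[0,0,0,0,0,0,0]]

```text
clock: 0.22
tcp_pos: [0.1348, -0.5587, 0.2308]
orientation: [-0.0, 0.993, 0.118, 0.0]
wrist_force: [-0.6, -0.2, 0.1]
finger_gap: 0.0853
grip_force: 0.0
```

Call:
drive_tool:
  deltas:
    - [[0,0.579,-0.252,0.03,0,0,-64.1],[0,0.579,-0.252,0.03,0,0,-64.1],[0,0.579,-0.252,0.03,0,0,-64.1],[0,0.579,-0.252,0.03,0,0,-64.1],[0,0.579,-0.252,0.03,0,0,-64.1],[0,0.579,-0.252,0.03,0,0,-64.1],[0,0.579,-0.252,0.03,0,0,-64.1],[0,0.579,-0.252,0.03,0,0,-64.1],[0,0.579,-0.252,0.03,0,0,-64.1],[0,0.579,-0.252,0.03,0,0,-64.1],[0,0.579,-0.252,0.03,0,0,-64.1],[0,0.579,-0.252,0.03,0,0,-64.1]]

```text
clock: 1.72
tcp_pos: [0.6385, -0.1778, 0.2006]
orientation: [-0.0, 0.779, 0.628, -0.001]
wrist_force: [0.1, 0.5, -0.2]
finger_gap: 0.0852
grip_force: 0.0
```

Call:
drive_tool:
  deltas:
    - [[0,0,0,0,0,0,0],[0,0,0,0,0,0,0]]

```text
clock: 1.98
tcp_pos: [0.6377, -0.1796, 0.2018]
orientation: [0.0, 0.78, 0.626, -0.0]
wrist_force: [0.0, -0.7, 0.0]
finger_gap: 0.0855
grip_force: 0.0
```

```bash
python3 - <<'E'
from h import *
s=get_state(); print(s['clock'],s['joint_pos'].round(3),s['tcp_pos'],s['orientation'])
from scipy.spatial.transform import Rotation as R
q=s['orientation']; print(R.from_quat(q[[1,2,3,0]]).as_matrix().round(4))
p,d,c=cam('scene'); cv2.imwrite('pics/s1.png',cv2.resize(p[120:320,200:450,::-1],None,fx=3,fy=3,interpolation=cv2.INTER_CUBIC))
E
```

```text
1.975 [-0.395  0.496  0.248  1.322 -0.     1.393] [ 0.63768952 -0.17955687  0.20184863] [ 2.54769817e-04  7.79653151e-01  6.26211545e-01 -5.20135647e-06]
[[ 2.157e-01  9.765e-01  3.000e-04]
 [ 9.765e-01 -2.157e-01 -4.000e-04]
 [-3.000e-04  4.000e-04 -1.000e+00]]
```

View pics/s1.png

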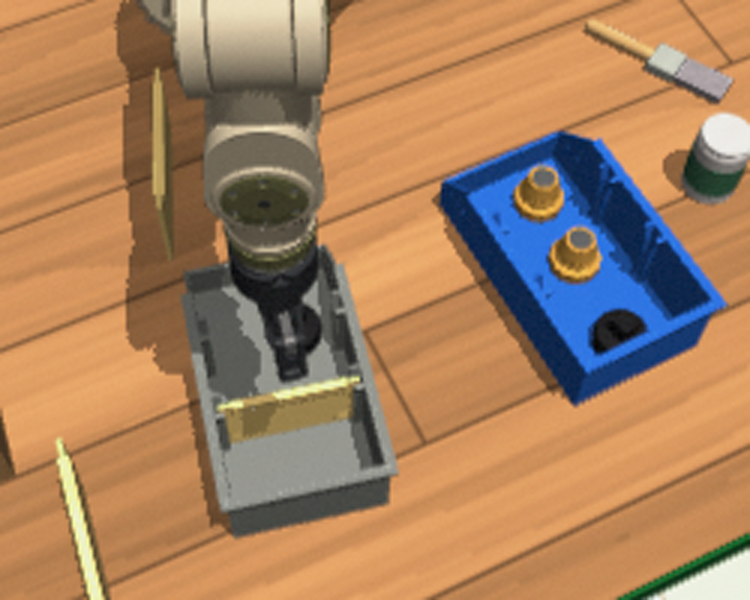

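Picture: the gripper is above the grey bin. The divider bead runs from (217,408) to (360,380) in the crop, clear of the fingers. I'll cross-check the bead centre from the scene view.

```bash
python3 - <<'E'
from h import *
p,d,P=world('scene'); hsv=cv2.cvtColor(p,cv2.COLOR_RGB2HSV)
m=((hsv[...,0]>18)&(hsv[...,0]<38)&(hsv[...,1]>35)&(hsv[...,1]<160)&(hsv[...,2]>190)); k=np.zeros_like(m);k[240:262,268:325]=1; m&=k
vs,us=np.nonzero(m); print(len(us),us.min(),us.max(),vs.min(),vs.max())
Q=np.array([ray('scene',u,v,.0935) for u,v in zip(us,vs)])[:,:2]
r=cv2.minAreaRect((Q*1000).astype(np.float32)); print(r)
a=np.radians(-12.3); n=np.array([np.cos(a),np.sin(a)]);t=np.array([-n[1],n[0]])
for nm,A in(('sc',Q),('depth sc',P[m][:,:2])): print(nm,'normal',np.percentile(A@n,[5,25,50,75,95]).round(4),'tan',np.percentile(A@t,[1,50,99]).round(4), 'z',P[m][:,2].mean())
s=get_state()['tcp_pos'][:2]; print('tcp',s@n,s@t)
print('top est',np.array([.6385,-.1803])@n,np.array([.6385,-.1803])@t, np.array([.6428,-.1784])@n,np.array([.6428,-.1784])@t)
E
```

```text
100 273 319 246 256
((642.5084838867188, -177.61944580078125), (143.74790954589844, 9.370882034301758), 77.92631530761719)
sc normal [0.6614 0.6633 0.6652 0.6672 0.6694] tan [-0.108  -0.0261  0.0322] z 0.09201777485570325
depth sc normal [0.6605 0.6638 0.6658 0.6676 0.6702] tan [-0.108  -0.0262  0.0335] z 0.09201777485570325
tcp 0.661411887409099 -0.039483906652877584
top est 0.6622529779222941 -0.04014141543410548 0.6660495161584433 -0.03736899818169607
```

Call:
drive_tool:
  deltas:
    - [[0,0.002,0.004,0.04,0,0,0],[0,0.002,0.004,0.08,0,0,0],[0,0.002,0.004,0.1,0,0,0],[0,0.002,0.004,0.12,0,0,0],[0,0.002,0.004,0.132,0,0,0],[0,0.002,0.004,0.132,0,0,0],[0,0.002,0.004,0.132,0,0,0]]

```text
clock: 2.9
tcp_pos: [0.6435, -0.1776, 0.0703]
orientation: [0.001, 0.779, 0.627, 0.0]
wrist_force: [0.1, 0.0, 0.3]
finger_gap: 0.0854
grip_force: 0.0
```

Call:
drive_tool:
  deltas:
    - [[150,0,0,0,0,0,0],[170,0,0,0,0,0,0],[190,0,0,0,0,0,0],[200,0,0,0,0,0,0],[205,0,0,0,0,0,0]]
  newtons: 30

```text
clock: 3.52
tcp_pos: [0.6429, -0.1771, 0.0693]
orientation: [0.0, 0.779, 0.627, -0.0]
wrist_force: [0.5, 0.5, -0.0]
finger_gap: 0.017
grip_force: 0.0
```

Call:
drive_tool:
  deltas:
    - [[215,0,0,0,0,0,0],[225,0,0,0,0,0,0],[235,0,0,0,0,0,0],[245,0,0,0,0,0,0],[245,0,0,0,0,0,0]]
  newtons: 40

```text
clock: 4.15
tcp_pos: [0.643, -0.1771, 0.0693]
orientation: [0.0, 0.779, 0.627, 0.0]
wrist_force: [0.8, 0.1, 2.4]
finger_gap: 0.0093
grip_force: 39.5
```

Call:
drive_tool:
  deltas:
    - [[245,0,0,-0.01,0,0,0],[245,0,0,-0.025,0,0,0],[245,0,0,-0.045,0,0,0],[245,0,0,-0.065,0,0,0],[245,0,0,-0.085,0,0,0],[245,0,0,-0.105,0,0,0],[245,0,0,-0.13,0,0,0],[245,0,0,-0.16,0,0,0],[245,0,0,-0.16,0,0,0]]

```text
clock: 5.28
tcp_pos: [0.6445, -0.1777, 0.2333]
orientation: [0.003, 0.779, 0.627, 0.002]
wrist_force: [-1.7, 0.5, -1.7]
finger_gap: 0.0093
grip_force: 39.3
```

```bash
python3 - <<'E'
from h import *
for n in('scene','top'):
    p,d,c=cam(n); 
    if n=='scene': cv2.imwrite('pics/s2.png',cv2.resize(p[120:320,200:450,::-1],None,fx=3,fy=3,interpolation=cv2.INTER_CUBIC))
s=get_state(); print(s['tcp_pos'],s['finger_gap'],s['wrist_force'])
E
```

```text
[ 0.64298797 -0.17711756  0.22931339] 0.009181100878028266 [-0.66754227 -0.10852877 -1.88886313]
```

View pics/s2.png

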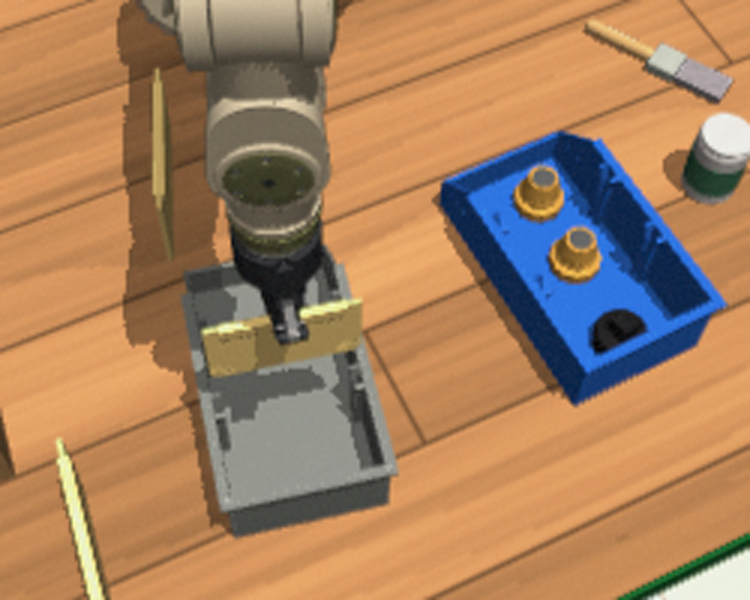

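The divider is clear of the grey bin, with its lower edge at about crop (210,375)–(360,335). The bins are unmoved. Now I'll carry it over to the blue rear slot.

Call:
drive_tool:
  deltas:
    - [[245,0.02,-0.0045,0,0,0,-1],[245,0.06,-0.0135,0,0,0,-2.5],[245,0.105,-0.0236,0,0,0,-4.5],[245,0.155,-0.0348,0,0,0,-6.5],[245,0.205,-0.046,0,0,0,-8.5],[245,0.255,-0.0572,0,0,0,-10.5],[245,0.3,-0.0673,0,0,0,-12],[245,0.335,-0.075,0,0,0,-13],[245,0.3597,-0.0807,0,0,0,-14.2],[245,0.3597,-0.0807,0,0,0,-14.2],[245,0.3597,-0.0807,0,0,0,-14.2],[245,0.3597,-0.0807,0,0,0,-14.2]]

```text
clock: 6.88
tcp_pos: [0.6407, 0.1908, 0.2289]
orientation: [-0.0, 0.696, 0.718, -0.0]
wrist_force: [-0.2, -0.1, -1.6]
finger_gap: 0.0091
grip_force: 39.2
```

Call:
drive_tool:
  deltas:
    - [[245,0,0,0.04,0,0,0],[245,0,0,0.052,0,0,0],[245,0,0,0.052,0,0,0],[245,0,0,0.052,0,0,0]]

```text
clock: 7.38
tcp_pos: [0.6417, 0.1914, 0.1786]
orientation: [0.001, 0.696, 0.718, 0.001]
wrist_force: [-0.2, 0.8, -0.6]
finger_gap: 0.0093
grip_force: 39.2
```

```bash
python3 - <<'E'
from h import *
p,d,c=cam('scene'); cam('top'); cv2.imwrite('pics/s3.png',cv2.resize(p[150:270,330:450,::-1],None,fx=5,fy=5,interpolation=cv2.INTER_CUBIC))
s=get_state(); print(s['tcp_pos'],s['orientation'],s['wrist_force'])
p,d,P=world('scene'); hsv=cv2.cvtColor(p,cv2.COLOR_RGB2HSV)
m=((hsv[...,0]>18)&(hsv[...,0]<38)&(hsv[...,1]>35)&(hsv[...,1]<180)&(hsv[...,2]>120)&(P[...,2]>.105)&(P[...,2]<.22)&(P[...,1]>.08)&(P[...,1]<.3)&(P[...,0]<.68)&(P[...,0]>.6))
a=np.radians(1.83); n=np.array([np.cos(a),np.sin(a)]);t=np.array([-n[1],n[0]]); Q=P[m]; 
print(m.sum(),'z',np.percentile(Q[:,2],[1,99]),'t',np.percentile(Q[:,:2]@t,[1,50,99]),'n',np.percentile(Q[:,:2]@n,[5,50,95]))
print('tcp n,t',s['tcp_pos'][:2]@n,s['tcp_pos'][:2]@t,'slot',np.array([.6418,.1903])@n,np.array([.6418,.1903])@t)
# bin side rims seen by scene
R=P[(P[...,2]>.094)&(P[...,2]<.108)&(hsv[...,0]>100)&(hsv[...,0]<125)&(hsv[...,1]>130)]
L=np.c_[R[:,:2]@n,R[:,:2]@t]; L=L[(abs(L[:,0]-.66)<.08)]
for lo,hi in((.07,.13),(.23,.29)):
    q=L[(L[:,1]>lo)&(L[:,1]<hi),1]; print(len(q),np.percentile(q,[5,50,95]).round(4))
E
```

```text
[0.64179205 0.1915441  0.17880438] [0.00075332 0.69555185 0.71847488 0.00094766] [-0.39085083  0.54335415 -1.8063247 ]
329 z [0.11733968 0.20719431] t [0.09550181 0.13504046 0.23992145] n [0.64567952 0.64911475 0.65160013]
tcp n,t 0.6475815051496706 0.17095135787332322 slot 0.6475497253686181 0.16970764029656238
198 [0.0805 0.0865 0.0963]
120 [0.2437 0.2493 0.2561]
```

View pics/s3.png

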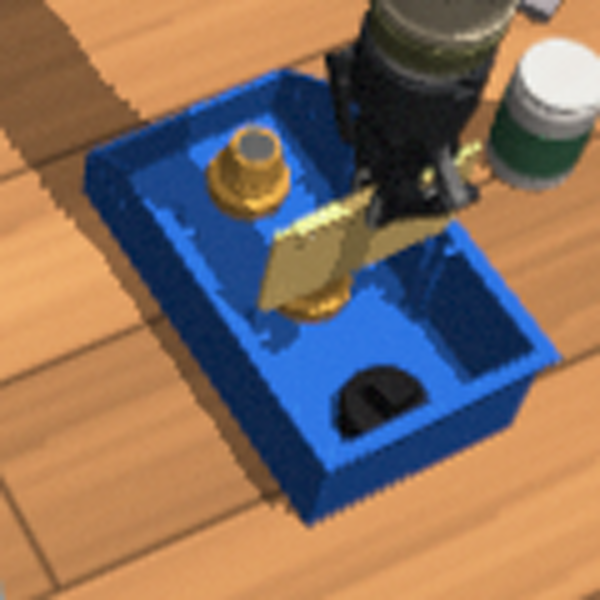

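The plate is over the blue rear slot, with its lower edge at crop (262,305)–(450,235). Its measured centre is (t=0.168, n=0.648), against (0.168–0.170, 0.6475) for the slot. That's within the play, so I'll lower it gently.

Call:
drive_tool:
  deltas:
    - [[245,0,0,0.01,0,0,0],[245,0,0,0.015,0,0,0],[245,0,0,0.02,0,0,0],[245,0,0,0.025,0,0,0],[245,0,0,0.028,0,0,0],[245,0,0,0.028,0,0,0]]

```text
clock: 8.22
tcp_pos: [0.6408, 0.1915, 0.1489]
orientation: [-0.0, 0.695, 0.719, -0.0]
wrist_force: [0.3, -0.2, -1.9]
finger_gap: 0.0091
grip_force: 39.3
```

Call:
drive_tool:
  deltas:
    - [[245,0,0,0.003,0,0,0],[245,0,0,0.006,0,0,0],[245,0,0,0.009,0,0,0],[245,0,0,0.012,0,0,0],[245,0,0,0.012,0,0,0]]

```text
clock: 8.85
tcp_pos: [0.6407, 0.1915, 0.1368]
orientation: [-0.0, 0.695, 0.719, -0.0]
wrist_force: [-0.4, -0.1, -1.5]
finger_gap: 0.0093
grip_force: 39.3
```

Call:
drive_tool:
  deltas:
    - [[245,0,0,0.005,0,0,0],[245,0,0,0.01,0,0,0],[245,0,0,0.015,0,0,0],[245,0,0,0.02,0,0,0],[245,0,0,0.025,0,0,0],[245,0,0,0.03,0,0,0],[245,0,0,0.03,0,0,0]]

```text
clock: 9.72
tcp_pos: [0.6406, 0.1914, 0.1066]
orientation: [-0.0, 0.696, 0.719, -0.0]
wrist_force: [0.1, -1.3, -1.1]
finger_gap: 0.0091
grip_force: 39.3
```

Call:
drive_tool:
  deltas:
    - [[245,0,0,0.005,0,0,0],[245,0,0,0.01,0,0,0],[245,0,0,0.015,0,0,0],[245,0,0,0.02,0,0,0],[245,0,0,0.025,0,0,0],[245,0,0,0.03,0,0,0],[245,0,0,0.033,0,0,0],[245,0,0,0.035,0,0,0],[245,0,0,0.035,0,0,0]]

```text
clock: 10.85
tcp_pos: [0.6409, 0.1915, 0.0722]
orientation: [0.0, 0.695, 0.719, -0.0]
wrist_force: [-0.6, 0.1, -1.3]
finger_gap: 0.0093
grip_force: 39.3
```

Call:
drive_tool:
  deltas:
    - [[245,0,0,0.001,0,0,0],[245,0,0,0.002,0,0,0],[245,0,0,0.003,0,0,0],[245,0,0,0.003,0,0,0]]

```text
clock: 11.35
tcp_pos: [0.6411, 0.1915, 0.0694]
orientation: [0.0, 0.695, 0.719, 0.0]
wrist_force: [0.2, -0.3, -0.9]
finger_gap: 0.0091
grip_force: 39.3
```

Call:
drive_tool:
  deltas:
    - [[245,0,0,0.0005,0,0,0],[245,0,0,0.001,0,0,0],[245,0,0,0.001,0,0,0]]

```text
clock: 11.72
tcp_pos: [0.6414, 0.1915, 0.0693]
orientation: [0.0, 0.696, 0.719, 0.001]
wrist_force: [-0.3, -0.7, 6.3]
finger_gap: 0.0092
grip_force: 40.2
```

Contact with the floor (+8 N) came at exactly the expected height. Releasing and retreating.

Call:
drive_tool:
  deltas:
    - [[225,0,0,0,0,0,0],[210,0,0,0,0,0,0],[190,0,0,0,0,0,0],[150,0,0,0,0,0,0],[130,0,0,0,0,0,0],[130,0,0,0,0,0,0]]

```text
clock: 12.48
tcp_pos: [0.6409, 0.1915, 0.0682]
orientation: [0.0, 0.695, 0.719, -0.0]
wrist_force: [-0.4, 0.2, 0.4]
finger_gap: 0.0417
grip_force: 0.0
```

Call:
drive_tool:
  deltas:
    - [[130,0,0,-0.01,0,0,0],[130,0,0,-0.03,0,0,0],[130,0,0,-0.06,0,0,0],[130,0,0,-0.1,0,0,0],[130,0,0,-0.15,0,0,0],[130,-0.06,-0.01,-0.17,0,0,0],[130,-0.12,-0.01,-0.17,0,0,0],[130,-0.18,-0.01,-0.17,0,0,0],[130,-0.18,-0.01,-0.17,0,0,0],[130,-0.18,-0.01,-0.17,0,0,0]]

```text
clock: 13.72
tcp_pos: [0.6368, 0.0111, 0.2389]
orientation: [0.0, 0.696, 0.718, 0.0]
wrist_force: [0.0, 0.5, 0.5]
finger_gap: 0.0418
grip_force: 0.0
```

```bash
python3 - <<'E'
from h import *
p,d,c=cam('top'); s,_,_=cam('scene')
a=cv2.resize(p[95:240,195:325,::-1],(400,446),interpolation=cv2.INTER_CUBIC); b=cv2.resize(s[150:265,335:450,::-1],(400,400),interpolation=cv2.INTER_CUBIC); b=cv2.copyMakeBorder(b,0,46,0,0,cv2.BORDER_CONSTANT)
cv2.imwrite('pics/fin.png',np.hstack([a,b])); st=get_state(); print(st['clock'],st['tcp_pos'],st['finger_gap'],st['wrist_force'])
o,yaw,w,k,R=binpose((205,290,100,235),2); print(o.round(4),round(yaw,2))
for n in('top','scene'):
    p,d,P=world(n); hsv=cv2.cvtColor(p,cv2.COLOR_RGB2HSV)
    m=((hsv[...,0]>18)&(hsv[...,0]<38)&(hsv[...,1]>35)&(hsv[...,1]<160)&(hsv[...,2]>185)&(abs(P[...,0]-.642)<.03)&(abs(P[...,1]-.19)<.085)&(P[...,2]>.06))
    print(n,m.sum(),np.percentile(P[m][:,2],[50,95]).round(4),np.median(P[m],0).round(4))
E
```

```text
13.825 [0.63679038 0.01248441 0.23860462] 0.04182148357679953 [-0.10205831 -0.1418243   0.17151093]Traceback (most recent call last):
  File "<stdin>", line 5, in <module>
  File "h.py", line 24, in binpose
    f=[np.polyfit(a[:,0],a[:,1],1) for a in s]
       ~~~~~~~~~~^^^^^^^^^^^^^^^^^
    raise TypeError("expected non-empty vector for x")
TypeError: expected non-empty vector for x
```

View pics/fin.png

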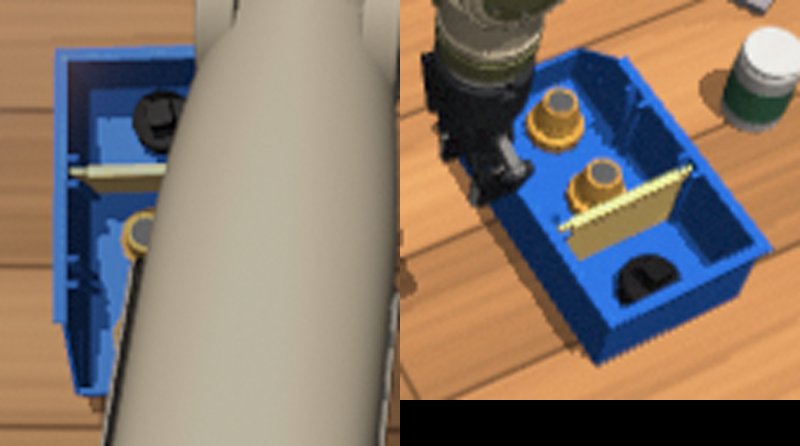

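The picture shows the divider seated in the blue rear slot, with its bead at (560,230)–(690,170) just below the rim. Both brass couplings stand on one side and the black plug on the other. All fittings are upright, the bin hasn't moved and the gripper is clear. Handing in.

```bash
python3 -c "
from workcell import *
print(hand_in())"
```

```text
the job is handed in; nothing more can be done
None
```

The job is handed in: the small cream divider is out of the grey bin and fully home on the floor of the blue bin's rear slot, between the two brass couplings and the black plug, at about 14 s of the 51 s allowed.

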